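Load the bench shaker and press its keyed drive shaft home

ROBOT

A 6-joint arm with a two-finger parallel gripper is mounted at the origin on the work surface. World frame = base frame: x ahead of the robot, y to its left, z up, the work surface at z = 0. Lengths are in m, angles in rad, forces in N, time in s.
With the tool pointing down it reaches from about 0.35 to 0.975 m from the base axis. Payload 4.9 kg.
Tool frame: the origin (TCP) lies on the centre line of the jaws, within the pads' length; the fingertips stand 22 mm ahead of it and the grasp point (between the pads) lies 3 mm ahead of it (manip.tcp_to_tips is the distance from the TCP to the fingertips, in m); z points along the fingers, x is the direction in which the jaws open and shut, and the axes are right-handed (so a half turn about z gives the same grasp; the last joint's range is limited). The gripper opens to 85 mm and grips with 20 to 120 N. Pads are 22 mm wide; open, the fingers measure 114 mm over their backs; the gripper's body (76 mm by 85 mm) begins 54 mm behind the grasp point. The pads swing forward as they close: fully open they stand 13 mm farther back than shut.
Start: joints at [1.166, 0.053, 1.613, -0, 1.476, -0.119], TCP at [0.176, 0.6, 0.253] pointing down, gripper open.
Joint ranges: [-3.01, 3.01], [-1.01, 2.22], [0.06, 2.58], [-1.02, 4.17], [0.09, 2.62], [-3.14, 3.14]. Speed limits (rad/s): [2.57, 2.57, 3.14, 3.14, 3.14, 3.14].

INTERFACE

Orientations are given as a unit quaternion [w, x, y, z].
In Python, from plant import manip gives the robot as it stands.
- The arm moves only by the shell command python3 -m pendant 'ROWS'. ROWS is a JSON object of lists of equal length, an entry for each row: "linear": the shift along the tool's x, y, z in cm, a list of three; "rotation": the turn, a rotation vector about the tool's x, y, z in degrees, a list of three; "grip": the closure, from 0 (fully open) to 1 (shut). A call has exactly 10 rows; each row is the pose to reach, as a shift and turn from the pose commanded when the call began, along the tool's axes at that moment; what a row does not reach only later rows make up. A row lasts 1/12 s, in which the tool goes at most 41.7 mm and 7.16 degrees, less where a joint would pass 70% of its speed; a pose out of reach is approached as far as the arm can. A call with a gripper value outside its range is refused whole. The fingers move at their own pace and stop on an object; the grip force is fixed at half the most. Time passes only in rows, so rows that repeat a pose let the fingers close, or fill a call up. It gives the time, the measured TCP pose, the force and the opening at its end, in the units of the state.
- manip.state(): the state, without advancing time (a new reading comes with each control period).
- manip.grab_frame(name): name is "side" or "top"; returns the picture (480x640x3 uint8, red, green, blue); there is no depth.
- manip.calibration(name): a dict with "fx", "fy", "cx", "cy" (pixels), "k1" (the pictures are not rectified: a ray, as slopes to the right and down, at radius r is drawn at 1 + k1 r^2 times it, then the intrinsics apply), "cam_to_world" (4x4, takes a point from camera to world coordinates). Camera axes: x right, y up, looking along -z (the intrinsics and any distortion apply to the point x, -y, -z); pixel columns grow to the right and rows downward; lengths in m; the calibration is good to about 2 mm. A picture is of the moment at which its call begins. calibration takes no time and is no camera call.
- manip.job_done(): hands the job in, once; it reports no verdict.
The state is a dict: "time": time; "joint_pos": joint angles; "joint_vel": joint speeds; "joint_efforts": joint torques, N m; "tool_pos": TCP position; "tool_rot": TCP orientation; "contact_force": force on the tool from outside, world axes, zero at the start; "ft_torque": the same for the moment, N m; "gripper_width": opening from 0.0 (shut) to 1.0 (fully open).
Only numpy, scipy, OpenCV 4.12 (cv2) and the standard library are available. Lean on these libraries where they do the work, as an engineer would, in place of code of your own. Each camera call takes 0.05 s, during which the arm holds its last target. There are 200 camera calls.

TASK

Get the bench shaker ready: stand the loose round jar and the loose square bottle (the two small white ones with grey caps) upright in the free part of its box, packed beside the metal block that stays there, and let go of them. Then take the keyed drive shaft from its stand, push it down into the shaker's pulley hub, turning it until the key slips into the keyway, and keep pushing against the ejector spring until its collar sits on the hub; finish while still gripping the shaft and holding it fully home, so that I can tighten its screw. Leave the other things on the bench where they are.

Things in the scene. Friction and masses are not known exactly. Their poses are not given: they have to be found in the camera images.
- shaker: Fixed bench shaker, white housing 190 (x) x 260 (y) x 50 mm high; origin on the bench under its centre, z up; at zero yaw its front faces the robot (-x). On its deck, centred at y = +75 mm, stands an open aluminium box whose long side runs along x; at y = -70 mm the pulley hub rises from the deck.
- box_floor (a point): Centre of the inner floor of the shaker's box, 55 mm above the bench; axes as the shaker. Inside 142 (x) x 48 (y) mm, walls 5 mm thick and 35 mm high above this floor. The metal block stands at its -x end; the remaining 95 mm or so of its length takes the jar and the bottle in one row, in either order.
- block: Aluminium block 44 x 44 x 25 mm standing loose in the -x end of the box; origin at the centre of its underside. It must stay in the box.
- jar: Round white jar with grey cap, 43 mm across, straight up to 70 mm, 90 mm tall with cap (39 mm across), about 0.12 kg, standing loose on the bench left of the shaker; origin at the centre of its underside, z up.
- bottle: Square white bottle with grey round cap, body 43 x 43 x 72 mm with sides along its x and y, 90 mm tall with cap (32 mm across), about 0.14 kg, standing loose on the bench left of the shaker; origin at the centre of its underside, z up. Jar and bottle may have changed places.
- stand: Fixed grey plastic block 70 x 70 x 30 mm right of the shaker, with a round hole 21 mm wide and 22 mm deep in which the shaft stands; origin at the centre of its underside.
- shaft: Steel drive shaft, upright in its stand, about 0.3 kg, 100 mm long; origin at the centre of its lower tip, z up. From the tip: nose tapering from 13 to 19 mm diameter over 8 mm, then 19 mm diameter up to a collar 34 mm across at 46 to 54 mm, then a flat-sided head (see shaft_head). One key points to the shaft's -x (see shaft_key).
- shaft_key (a point): Middle of the shaft's key, 35 mm above the tip and 12 mm from the axis towards the shaft's -x; axes as the shaft. Key 8 mm wide, reaching 14.5 mm from the axis, from 24 to 46 mm above the tip. A small tab on the collar above it (to 24 mm from the axis) shows its direction from above.
- shaft_head (a point): Centre of the shaft's head, 77 mm above the tip; axes as the shaft. The head is 34 mm along x, 24 mm along y and 46 mm tall; grip it across its 24 mm.
- hub_face (a point): Centre of the bore in the upper face of the pulley hub, 80 mm above the bench; turns with the hub, z up. Hub 54 mm diameter, 30 mm above the deck. Bore 22 mm diameter with one keyway, 11 mm wide, down its whole length on the -x side of this frame (to 16 mm from the axis, a short dark line beyond it). Out of line, the key rests on the face with the tip 24 mm down.
- hub (a joint): Angle of the pulley hub on the shaker (rad), 0: keyway towards the shaker's -x, growing anticlockwise from above; -0.5 to 0.5 at the start. A stiff brake (4 N m) holds it; it need not be turned.
- ejector (a joint): How far the spring ejector at the bottom of the bore is pressed (m), 0: untouched, 0.010: shaft fully home. It meets the tip 36 mm below the face and pushes back with 5 N, rising to 9 N at 46 mm, where the collar sits on the face; left alone, the shaft is lifted again by the spring.
- beaker: Bystander: clear beaker, 80 across, 100 tall (mm); origin at the centre of its underside. Leave it alone.
- dropper: Bystander: small white dropper bottle, 28 across, 70 tall (mm); origin at the centre of its underside. Leave it alone.
- amber: Bystander: amber glass bottle, 64 across, 140 tall (mm); origin at the centre of its underside. Leave it alone.
- dish: Bystander: small white weighing dish, 60 across, 16 tall (mm); origin at the centre of its underside. Leave it alone.
- syringe: Bystander: syringe lying flat, about 130 long, 30 wide, 16 thick, lying along its x (mm); origin at the centre of its underside. Leave it alone.
- reagent: Bystander: small glass reagent jar, 48 across, 85 tall (mm); origin at the centre of its underside. Leave it alone.
There are look-alikes about, which are no part of the job. Leave any blue look-alike of the bottle alone.

How it is judged:
On the way, in this order (a step that is already met when the one before it is completed fails the run):
1. jar and bottle stand upright on the floor of the box beside the block, let go (x of jar in the frame of box_floor between -0.058 and 0.058 m and y of jar in the frame of box_floor between -0.012 and 0.012 m and z of jar in the frame of box_floor between -0.004 and 0.006 m and angle between each of jar, bottle, block's own z axis and vertical below 0.1 rad and x of bottle in the frame of box_floor between -0.058 and 0.058 m and y of bottle in the frame of box_floor between -0.012 and 0.012 m and z of bottle in the frame of box_floor between -0.004 and 0.006 m and x of block in the frame of box_floor between -0.058 and 0.058 m and y of block in the frame of box_floor between -0.012 and 0.012 m and z of block in the frame of box_floor between -0.004 and 0.006 m and contact force between the fingers and jar below 0.1 N and contact force between the fingers and bottle below 0.1 N), for 0.2 s.
2. the key has slipped into the hub's keyway (horizontal distance between shaft and hub_face below 0.003 m and angle between the z axis of shaft and the z axis of hub_face, either way round below 0.08 rad and z of shaft in the frame of hub_face below -0.029 m), for 0.1 s.
At the end, for the whole second after the job is handed in: Jar, bottle and block stand upright (0.1 rad) on the box floor (6 mm), let go; the gripped shaft (over 2 N) is still, within 3 mm of the hub axis and 0.08 rad of it, its tip at least 44 mm below the face (46 is fully home) and the ejector pressed at least 7.5 mm (all of step 1 and horizontal distance between shaft and hub_face below 0.003 m and angle between the z axis of shaft and the z axis of hub_face, either way round below 0.08 rad and z of shaft in the frame of hub_face below -0.044 m and value of joint ejector above 0.0075 m and contact force between the fingers and shaft above 2 N and linear speed of shaft below 0.02 m/s); the arm keeps its last pose, push and grip.
It fails at once if a bystander is pushed more than 40 mm away (distance of any of beaker, dropper, amber, dish, syringe, reagent from where it was at the start of the episode above 0.04 m).
It fails at once if a bystander is tipped over (angle between any of beaker, dropper, amber, dish, syringe, reagent's own z axis and vertical above 0.6 rad).
It also fails if it takes over 64 s, if anything falls off the work surface, if the arm or the gripper's body presses on something with over 40 N, if the wrist force passes 120 N, or if a joint passes its speed limit or range.

## Working session

There is one attempt and no reset: what is moved stays moved. The work goes in short steps, Python scripts to look and compute and a shell command to move; the robot and the scene stay as the last step left them, time stands still between calls to the robot, and variables do not carry over. Pictures are saved under pics/ and viewed, about 8 in all and at most 12, crops included, and the job is handed in when it is done.

```bash
ls; mkdir -p pics; cat > h.py <<'E'
import numpy as np, cv2
from plant import manip
def cast(name,u,v,z):
    c=manip.calibration(name);T=np.array(c["cam_to_world"])
    d=np.array([(u-c["cx"])/c["fx"],(v-c["cy"])/c["fy"]]);s=d.copy()
    for _ in range(20): s=d/(1+c["k1"]*(s@s))
    r=T[:3,:3]@np.array([s[0],-s[1],-1]);o=T[:3,3]
    return o+r*(z-o[2])/r[2]
def proj(name,p):
    c=manip.calibration(name);T=np.array(c["cam_to_world"])
    q=T[:3,:3].T@(np.array(p)-T[:3,3]);s=np.array([q[0],-q[1]])/-q[2]
    s=s*(1+c["k1"]*(s@s));return np.array([s[0]*c["fx"]+c["cx"],s[1]*c["fy"]+c["cy"]])
def grab(name,f):
    im=manip.grab_frame(name)[:,:,::-1].copy();cv2.imwrite("pics/"+f,im);return im
E
python3 - <<'E'
from h import *
for n in("top","side"):
    grab(n,n+"1.png");c=manip.calibration(n);print(n,{k:(np.round(v,3).tolist()) for k,v in c.items()})
print(manip.state(), manip.tcp_to_tips)
E
```

```text
pics
top {'fx': 466.931, 'fy': 466.931, 'cx': 316.97, 'cy': 233.19, 'k1': -0.116, 'cam_to_world': [[0.024, 0.989, -0.148, 0.32], [-1.0, 0.025, 0.002, 0.07], [0.005, 0.148, 0.989, 1.362], [0.0, 0.0, 0.0, 1.0]]}
side {'fx': 531.719, 'fy': 531.719, 'cx': 322.332, 'cy': 233.444, 'k1': -0.025, 'cam_to_world': [[0.77, 0.43, -0.471, -0.012], [-0.638, 0.511, -0.576, -0.583], [-0.007, 0.744, 0.668, 0.831], [0.0, 0.0, 0.0, 1.0]]}
{'time': 0.1, 'joint_pos': array([ 1.16597159e+00,  5.33239299e-02,  1.61415936e+00,  3.59802066e-05,
        1.47601368e+00, -1.18963481e-01]), 'joint_vel': array([ 0.00038847, -0.00222088, -0.00293428,  0.00137139,  0.00039987,
       -0.00060864]), 'joint_efforts': array([-1.39425074e-04, -3.94908178e+01, -3.71361208e+01, -1.47468468e-04,
        3.92791568e-03, -1.11979256e-05]), 'tool_pos': array([0.17600009, 0.59915929, 0.25216382]), 'tool_rot': array([ 4.60489567e-04,  8.00620384e-01,  5.99171172e-01, -8.33587154e-04]), 'contact_force': array([ 0.32419619, -0.07295716, -0.10867289]), 'ft_torque': array([ 0.04976541, -0.00920428,  0.00980991]), 'gripper_width': 1.0023162430720223} 0.022
```

View pics/top1.png

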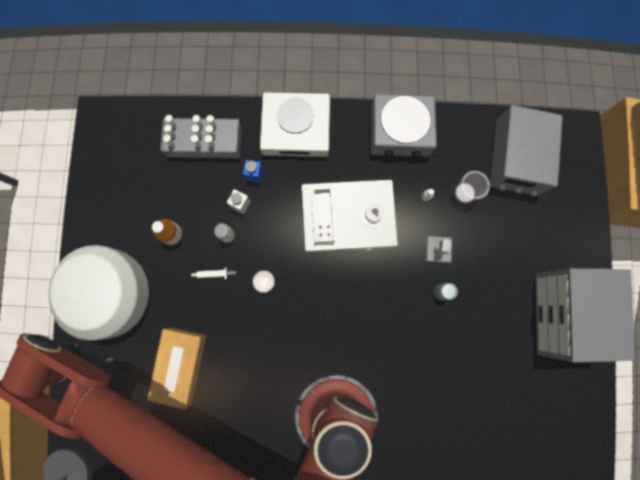

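View pics/side1.png

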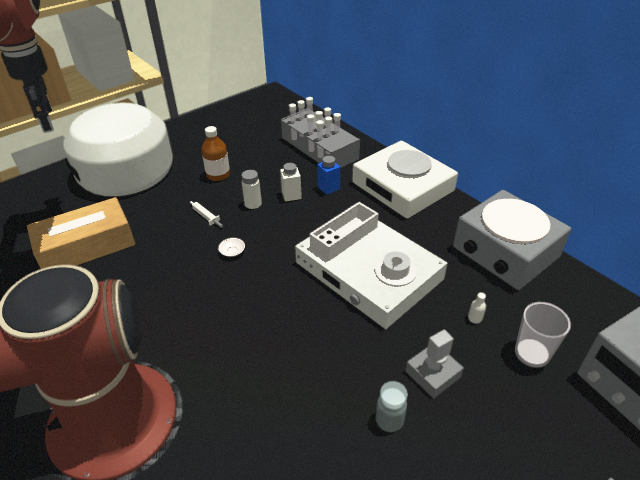

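The top view shows the scene laid out as follows, with side-view pixels in brackets:
- Round jar: top (224,233) [251,190].
- White square bottle: top (238,201) [290,182].
- Blue look-alike to leave alone: top (252,170) [328,175].
- Other white things, also left alone: dropper (428,195) and dish (263,282).
- Shaker: top (350,215), with the box at (322,217) and the hub at (373,213).
- Stand and shaft: top (440,249).

I'll check the choice in one composite of close crops.

```bash
python3 - <<'E'
from h import *
t=cv2.imread("pics/top1.png");s=cv2.imread("pics/side1.png")
def crop(im,x,y,w,h): return cv2.resize(im[y:y+h,x:x+w],(400,300),interpolation=cv2.INTER_CUBIC)
A=np.vstack([np.hstack([crop(t,200,180,80,60),crop(t,300,180,100,75)]),np.hstack([crop(t,412,225,60,45),crop(s,230,150,120,90)])])
cv2.imwrite("pics/c1.png",A)
E
```

```text
(no output)
```

View pics/c1.png

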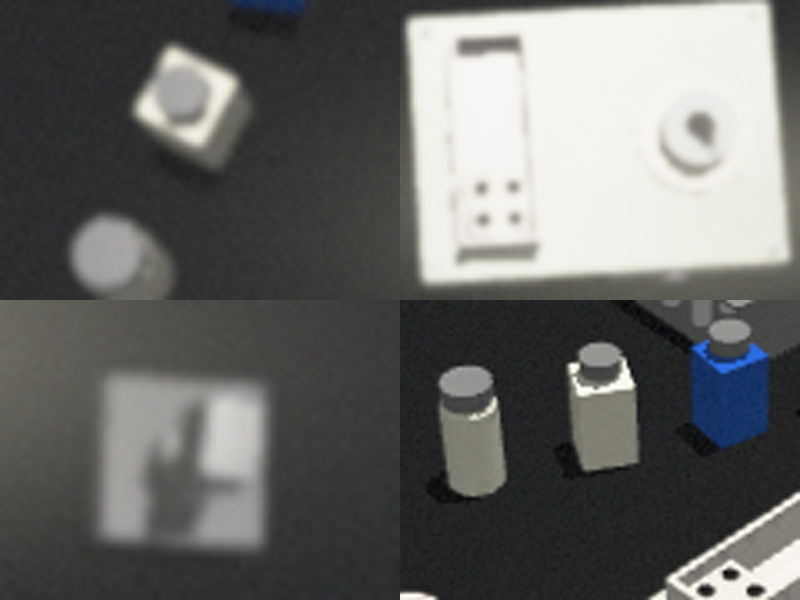

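```bash
python3 - <<'E'
from h import *
t=cv2.imread("pics/top1.png");s=cv2.imread("pics/side1.png")
# deck outline
g=t.min(2);m=((g>140)*255).astype(np.uint8);m[:, :295]=0;m[:,405:]=0;m[:172]=0;m[258:]=0
c=max(cv2.findContours(m,0,1)[0],key=cv2.contourArea)[:,0]
P=np.array([cast("top",u,v,.05)[:2] for u,v in c],np.float32)
r=cv2.minAreaRect(P);print("deck",r)
for n,p in {"jar":[(221.4,230.6),(249.8,174.6)],"bottle":[(236.4,198.8),(290,166.3)]}.items():
    print(n,cast("top",*p[0],.09)[:2],cast("side",*p[1],.09)[:2])
print("bottle corners", [cast("top",200+x/5,180+y/5,.072)[:2].round(4) for x,y in [(172,44),(243,88),(206,154),(134,105)]])
print("stand", [cast("top",412+x/6.667,225+(y-300)/6.667,.03)[:2].round(4) for x,y in [(105,373),(268,382),(264,549),(98,540)]])
print("block top corners", [cast("top",300+(x-400)/4,180+y/4,.08)[:2].round(4) for x,y in [(460,172),(532,168),(537,241),(464,247)]])
print("hub top", cast("top",300+(695-400)/4,180+128/4,.08)[:2])
def crop(im,x,y,w,h): return cv2.resize(im[y:y+h,x:x+w],(400,600),interpolation=cv2.INTER_CUBIC)
cv2.imwrite("pics/c2.png",np.hstack([crop(s,370,237,56,84)*1,crop(s,404,325,60,90)]))
E
```

```text
deck ((0.5708451271057129, -0.02285897731781006), (0.199695885181427, 0.26473939418792725), 4.7064385414123535)
jar [0.51158234 0.33248708] [0.51151501 0.32818229]
bottle [0.60246501 0.29530416] [0.60556497 0.29380374]
bottle corners [array([0.6354, 0.3058]), array([0.6107, 0.2639]), array([0.5721, 0.2831]), array([0.5995, 0.3255])]
stand [array([ 0.5197, -0.2542]), array([ 0.5175, -0.3265]), array([ 0.4443, -0.3235]), array([ 0.4467, -0.2504])]
block top corners [array([0.5409, 0.074 ]), array([0.545 , 0.0239]), array([0.4938, 0.0195]), array([0.4884, 0.07  ])]
hub top [ 0.57637462 -0.08982157]
```

View pics/c2.png

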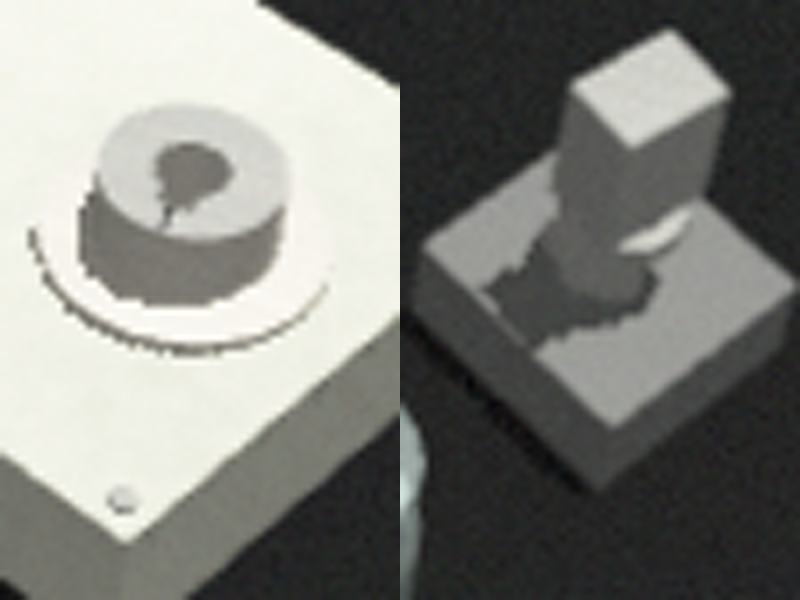

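```bash
python3 - <<'E'
from h import *
t=cv2.imread("pics/top1.png");s=cv2.imread("pics/side1.png")
H=lambda x,y,z:cast("side",370+x/7.143,237+y/7.143,z)[:2].round(4)
S=lambda x,y,z:cast("side",404+(x-400)/6.667,325+y/6.667,z)[:2].round(4)
print("deck FR corner",H(125,543,.05)); print("hub",H(194,172,.08),"bore",H(192,175,.08),"line",H(160,200,.08),H(165,222,.08))
q=np.array([S(*p,.108) for p in [(572,88),(670,28),(733,95),(630,150)]]);print("head",q.tolist(),q.mean(0), np.linalg.norm(np.diff(np.vstack([q,q[:1]]),axis=0),axis=1))
q=np.array([S(*p,.03) for p in [(422,245),(612,428),(797,285)]]);print("stand",q.tolist(),(q[0]+q[2])/2)
print("tab",S(620,250,.062),S(690,210,.062),S(660,230,.062))
c=q[0]/2+q[2]/2
for n in("side","top"):
  print(n,"collar predicted px",[proj(n,[*c,z]) for z in(.03,.062,.108)])
def crop(im,x,y,w,h,W,Hh): return cv2.resize(im[y:y+h,x:x+w],(W,Hh),interpolation=cv2.INTER_CUBIC)
a=crop(t,424,233,32,32,400,400);b=crop(s,420,325,40,56,400,560)
o=np.zeros((560,800,3),np.uint8);o[:400,:400]=cv2.convertScaleAbs(a,alpha=1.3);o[:,400:]=cv2.convertScaleAbs(b,alpha=1.5);cv2.imwrite("pics/c3.png",o)
E
```

```text
deck FR corner [ 0.4891 -0.1621]
hub [ 0.5787 -0.0959] bore [ 0.5775 -0.0964] line [ 0.5636 -0.0976] [ 0.5586 -0.1045]
head [[0.4677, -0.2772], [0.5009, -0.2806], [0.4969, -0.3046], [0.4646, -0.2991]] [ 0.482525 -0.290375] [0.03337364 0.02433105 0.03276492 0.02211832]
stand [[0.4503, -0.2532], [0.4472, -0.3228], [0.517, -0.3256]] [ 0.48365 -0.2894 ]
tab [ 0.4694 -0.3   ] [ 0.4925 -0.3035] [ 0.4819 -0.3025]
side collar predicted px [array([435.32080892, 364.73545408]), array([437.85513845, 354.0416712 ]), array([441.7094245 , 337.75295138])]
top collar predicted px [array([439.84505507, 248.56585888]), array([442.82319558, 247.25789181]), array([447.35779497, 245.26472674])]
```

View pics/c3.png

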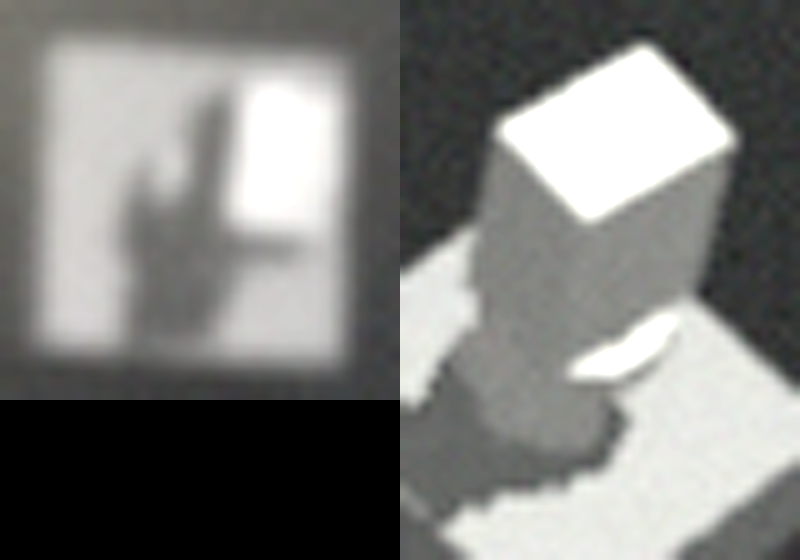

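The left crop shows the head's bright top, its long side roughly along world x. The right crop shows the head and the collar's lit sliver at (630,350), with no clear tab. I'll project where the tab would fall for each of the two possible directions.

```bash
python3 - <<'E'
from h import *
t=cv2.imread("pics/top1.png");s=cv2.imread("pics/side1.png")
c=np.array([.483,-.290]);a=np.radians(-7.5);e=np.array([np.cos(a),np.sin(a)]);n=np.array([-e[1],e[0]])
for sg in(1,-1):
  for nm,off,k in(("top",(424,233),12.5),("side",(420,325),10)):
    print(sg,nm,[((proj(nm,[*(c+sg*r*e+w*n),z])-off)*k).round().tolist() for r,w,z in[(24,4,.062),(24,-4,.062),(24,0,.054),(17,0,.062)]])
ang=np.linspace(0,2*np.pi,12,endpoint=False)
print("collar side low",[((proj("side",[*(c+.017*np.array([np.cos(x),np.sin(x)])),.054])-(420,325))*10).round().tolist() for x in ang])
g=cv2.cvtColor(s,cv2.COLOR_BGR2GRAY);print(g[352:372:1,424:446])
E
```

```text
1 top [[-1563.0, 50396.0], [-20604.0, 54821.0], [-10010.0, 50010.0], [-7066.0, 31858.0]]
1 side [[6115.0, -5027.0], [10973.0, -4167.0], [8373.0, -4746.0], [8160.0, -4608.0]]
-1 top [[-267534.0, 834454.0], [16925.0, 725605.0], [-109973.0, 762782.0], [-246385.0, 1800875.0]]
-1 side [[11349.0, -4560.0], [6909.0, -5772.0], [9520.0, -5525.0], [9759.0, -5692.0]]
collar side low [[237.0, 269.0], [191.0, 246.0], [141.0, 242.0], [99.0, 260.0], [76.0, 294.0], [78.0, 336.0], [106.0, 375.0], [152.0, 400.0], [204.0, 404.0], [247.0, 385.0], [270.0, 350.0], [266.0, 308.0]]
[[155 150 130  92  87  87  88  86  87  90  88  87  91  93  93  93  92  95
   91  93  92  94]
 [153 146 124  96  89  89  86  89  90  90  86  85  90  95  96  92  93  90
   93  94  93  94]
 [156 154 145 121  88  87  88  87  86  89  89  87  90  98  93  96  91  92
   94  95  94  92]
 [156 157 154 131  87  86  89  88  86  89  86  89  91  91  96  95  95  91
   94  98  96 103]
 [155 154 156 130  89  92  89  89  85  88  90  89  92  92  93  94  94  92
   93  89 110 146]
 [152 149 139 121  92  92  95  91  91  87  87  90  90  95  95  90  93 
[... 625 characters left out ...]
4  95  95  93  90  92  90 111
  134 148 156 156]
 [ 69  67  70  75  85  92  93  92  94  95  92  94  93  93  95  92  80  95
  135 154 155 153]
 [ 69  67  69  74  87  93  89  95  97  97  93  94  92  94  93  92  81  63
  106 143 158 153]
 [ 69  68  68  71  80  89  93  92  95  92  92  94  93  94  90  92  75  69
   94 140 154 154]
 [ 71  69  71  69  69  78  86  87  92  89  94  92  91  93  93  88  72  67
  122 155 157 155]
 [ 68  67  69  69  71  74  77  72  78  81  90  90  86  89  89  75  70 100
  138 157 153 155]
 [ 68  67  70  68  68  71  70  71  67  70  74  73  76  75  72  67  70 124
  157 158 154 157]
 [ 67  69  68  70  67  69  71  67  70  66  69  69  67  66  67  68  97 141
  156 155 158 158]]
```

```bash
python3 - <<'E'
from h import *
c=np.array([.483,-.290]);a=np.radians(-7.5);e=np.array([np.cos(a),np.sin(a)]);n=np.array([-e[1],e[0]])
for sg in(1,-1):
  for nm,off,k in(("top",(424,233),12.5),("side",(420,325),10)):
    print(sg,nm,[((proj(nm,[*(c+(sg*r*e+w*n)/1000),z])-off)*k).round().tolist() for r,w,z in[(24,4,.062),(24,-4,.062),(24,0,.054),(17,0,.062)]])
for z in(.03,.045,.062):print([((proj("side",[*(c+.017*np.array([np.cos(x),np.sin(x)])),z])-(420,325))*10).round().tolist() for x in np.radians([180,225,270,315])])
t=cv2.cvtColor(cv2.imread("pics/top1.png"),cv2.COLOR_BGR2GRAY);print(t[233:265,426:454])
E
```

```text
1 top [[233.0, 75.0], [267.0, 80.0], [240.0, 82.0], [246.0, 108.0]]
1 side [[268.0, 217.0], [299.0, 249.0], [276.0, 260.0], [253.0, 251.0]]
-1 top [[208.0, 283.0], [243.0, 288.0], [216.0, 289.0], [229.0, 255.0]]
-1 side [[57.0, 341.0], [87.0, 374.0], [66.0, 385.0], [103.0, 339.0]]
[[88.0, 455.0], [159.0, 484.0], [227.0, 465.0], [250.0, 409.0]]
[[99.0, 405.0], [171.0, 435.0], [240.0, 415.0], [263.0, 359.0]]
[[112.0, 348.0], [185.0, 378.0], [254.0, 358.0], [278.0, 302.0]]
[[ 90  90  89  87  87  85  84  84  83  82  81  79  78  80  79  78  75  76
   73  74  74  72  71  71  71  68  68  68]
 [ 88  89  87  88  87  85  85  85  84  80  81  82  77  79  78  77  77  75
   74  76  72  72  70  70  70  70  69  68]
 [ 93  92  99 102 101 100  98  98  96  92  89  87  84  84  82  82  78  77
   76  77  75  75  72  72  71  70  67  69]
 [ 94 101 117 127 128 126 126 124 122 114 112 110 107 103 100  98  94  94
   93  91  88  86  86  83  78  75  69  70]
 [ 98 112 136 145 151 150 149 147 145 141 139 139 134 131 130 125 122 120
  122 121 119 120 116 109 102  90  78  69]
 [ 99 118 142 155 160 159 159 158 157 15
[... 2419 characters left out ...]
 92 120 142 151 156 154 147 128  99  86  86  84  86  91 103 128 150 158
  160 159 158 158 157 154 141 104  66  54]
 [ 83 101 116 128 130 129 127 112  93  86  91  94  97 102 114 127 141 148
  150 149 151 150 151 147 134  98  65  51]
 [ 68  74  83  87  90  93  91  85  78  79  80  86  91  96 102 108 118 122
  121 123 125 125 124 124 113  88  61  52]
 [ 56  56  55  58  60  60  63  63  56  60  63  65  69  71  71  76  79  82
   83  84  86  88  91  88  85  69  54  50]
 [ 53  55  53  54  54  51  52  51  51  51  50  51  52  49  51  50  53  53
   56  55  57  57  62  60  59  57  51  51]
 [ 51  53  54  53  54  52  52  51  48  51  47  48  47  50  49  48  46  46
   46  47  50  47  53  51  52  51  51  48]]
```

The faint bulge at left in the side view fits the tab (and key) pointing towards world -x. I'll confirm that once the shaft is lifted. Next I need the rows for the jar.

```bash
cat >> h.py <<'E'
from scipy.spatial.transform import Rotation as R
def go(p,jaw):
    """rows needed (cm in tool axes, deg about tool z) to reach TCP p with jaw axis at 'jaw' deg in world, tool down"""
    s=manip.state();w,x,y,z=s["tool_rot"];q=R.from_quat([x,y,z,w])
    d=q.inv().apply(np.array(p)-s["tool_pos"])*100
    c=np.cos(np.radians(jaw));n=np.sin(np.radians(jaw))
    g=R.from_matrix(np.array([[c,n,0],[n,-c,0],[0,0,-1]]).T)
    print("lin",d.round(2),"rot",np.degrees((q.inv()*g).as_rotvec()).round(2),"jaw now",np.degrees(np.arctan2(*q.as_matrix()[[1,0],0])).round(2),"pos",s["tool_pos"].round(4),"F",s["contact_force"].round(1),"w",round(s["gripper_width"],3),"t",round(s["time"],2))
E
python3 -c "
from h import *
go([.5115,.330,.17],94.7);go([.5115,.330,.25],94.7)"
```

```text
lin [-16.35  39.78   8.24] rot [ -0.03   0.1  -21.08] jaw now 73.62 pos [0.176  0.5992 0.2522] F [ 0.3 -0.1 -0.1] w 1.002 t 0.1
lin [-16.36  39.78   0.24] rot [ -0.03   0.1  -21.08] jaw now 73.62 pos [0.176  0.5992 0.2522] F [ 0.3 -0.1 -0.1] w 1.002 t 0.1
```

```bash
python3 -m pendant '{"linear":[[-3.2,8,0],[-6.5,16,0],[-9.8,24,0.5],[-13,32,2],[-16.3,39.8,5],[-16.3,39.8,8],[-16.3,39.8,8],[-16.3,39.8,8],[-16.3,39.8,8],[-16.3,39.8,8]],"rotation":[[0,0,-5],[0,0,-10],[0,0,-15],[0,0,-21],[0,0,-21],[0,0,-21],[0,0,-21],[0,0,-21],[0,0,-21],[0,0,-21]],"grip":[0,0,0,0,0,0,0,0,0,0]}'
python3 -c "
from h import *
go([.5115,.330,.06],94.7);grab('top','top2.png');grab('side','side2.png')
a=cv2.imread('pics/top2.png')[180:270,170:290];b=cv2.imread('pics/side2.png')[120:225,180:320]
cv2.imwrite('pics/c4.png',np.hstack([cv2.resize(a,(400,300)),cv2.resize(b,(400,300))]))"
```

```text
time: 0.93
tool_pos: [0.4949, 0.344, 0.1794]
tool_rot: [-0.0, 0.678, 0.735, -0.0]
contact_force: [0.3, 0.0, -0.4]
gripper_width: 1.001
lin [-1.52  1.55 11.94] rot [-0.03  0.01 -0.08] jaw now 94.62 pos [0.4949 0.344  0.1794] F [ 0.3  0.  -0.4] w 1.001 t 0.93
```

View pics/c4.png

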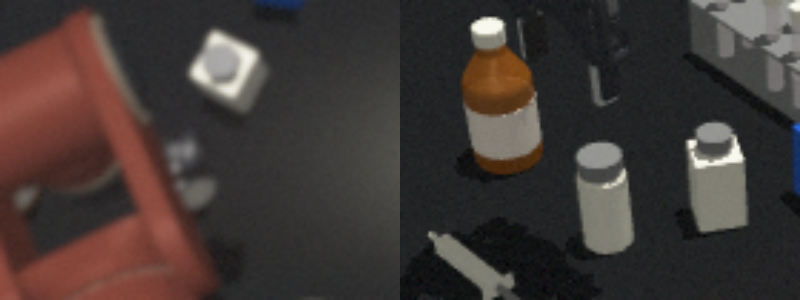

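The jar stands at side crop (605,200) just beyond the open fingers, and the bottle is untouched. The arm was still lagging, so I'll go down part way and check again.

```bash
python3 -m pendant '{"linear":[[0,0,0],[0,0,0],[0,0,1],[0,0,2],[0,0,3],[0,0,4],[0,0,5],[0,0,5],[0,0,5],[0,0,5]],"rotation":[[0,0,0],[0,0,0],[0,0,0],[0,0,0],[0,0,0],[0,0,0],[0,0,0],[0,0,0],[0,0,0],[0,0,0]],"grip":[0,0,0,0,0,0,0,0,0,0]}'
python3 -c "
from h import *
go([.5115,.330,.06],94.7)"
```

```text
time: 1.87
tool_pos: [0.4941, 0.3458, 0.1306]
tool_rot: [0.0, 0.678, 0.735, 0.0]
contact_force: [-1.0, -0.6, 0.4]
gripper_width: 1.003
lin [-1.71  1.61  7.06] rot [ 0.02 -0.01 -0.07] jaw now 94.63 pos [0.4941 0.3458 0.1306] F [-1.  -0.6  0.4] w 1.003 t 1.87
```

```bash
python3 -m pendant '{"linear":[[-0.8,0.8,0],[-1.7,1.6,0],[-1.7,1.6,1],[-1.7,1.6,3],[-1.7,1.6,5],[-1.7,1.6,7],[-1.7,1.6,7],[-1.7,1.6,7],[-1.7,1.6,7],[-1.7,1.6,7]],"rotation":[[0,0,0],[0,0,0],[0,0,0],[0,0,0],[0,0,0],[0,0,0],[0,0,0],[0,0,0],[0,0,0],[0,0,0]],"grip":[0,0,0,0,0,0,0,0,0.6,0.6]}'
python3 -m pendant '{"linear":[[0,0,0],[0,0,0],[0,0,0],[0,0,0],[0,0,0],[0,0,0],[0,0,-1],[0,0,-4],[0,0,-7],[0,0,-9]],"rotation":[[0,0,0],[0,0,0],[0,0,0],[0,0,0],[0,0,0],[0,0,0],[0,0,0],[0,0,0],[0,0,0],[0,0,0]],"grip":[1,1,1,1,1,1,1,1,1,1]}'
python3 -c "
from h import *
th=np.radians(4.7);b=np.array([.568,.0522])+.045*np.array([np.cos(th),np.sin(th)]);print(b)
go([*b,.18],94.7)"
```

```text
time: 2.7
tool_pos: [0.5125, 0.3304, 0.0623]
tool_rot: [0.001, 0.678, 0.735, 0.001]
contact_force: [0.5, -0.3, 0.9]
gripper_width: 0.752
time: 3.53
tool_pos: [0.5115, 0.3301, 0.153]
tool_rot: [0.0, 0.678, 0.735, 0.001]
contact_force: [0.6, -0.4, -1.1]
gripper_width: 0.483
[0.61284868 0.05588723]
lin [-28.15   7.89  -2.7 ] rot [ 0.09 -0.03 -0.07] jaw now 94.63 pos [0.5115 0.3301 0.153 ] F [ 0.6 -0.4 -1.1] w 0.483 t 3.53
```

```bash
python3 -m pendant '{"linear":[[-1,0.3,-2],[-4,1.1,-2.7],[-8,2.2,-2.7],[-12,3.4,-2.7],[-16,4.5,-2.7],[-20,5.6,-2.7],[-24,6.7,-2.7],[-28.1,7.9,-2.7],[-28.1,7.9,-2.7],[-28.1,7.9,-2.7]],"rotation":[[0,0,0],[0,0,0],[0,0,0],[0,0,0],[0,0,0],[0,0,0],[0,0,0],[0,0,0],[0,0,0],[0,0,0]],"grip":[1,1,1,1,1,1,1,1,1,1]}'
python3 -c "
from h import *
go([.6128,.0559,.17],94.7);s=grab('side','side3.png');t=grab('top','top3.png')
a=s[160:280,280:420];b=t[170:260,290:410]
cv2.imwrite('pics/c5.png',np.hstack([cv2.resize(a,(460,394),interpolation=cv2.INTER_CUBIC),cv2.resize(b,(340,255))[:, :].repeat(1,0).copy() if 0 else cv2.copyMakeBorder(cv2.resize(b,(340,255)),0,139,0,0,cv2.BORDER_CONSTANT)]))"
```

```text
time: 4.37
tool_pos: [0.6127, 0.054, 0.1772]
tool_rot: [-0.0, 0.679, 0.734, -0.0]
contact_force: [0.6, 0.5, -1.3]
gripper_width: 0.481
lin [0.19 0.02 0.72] rot [-0.06 -0.   -0.31] jaw now 94.39 pos [0.6127 0.054  0.1772] F [ 0.6  0.5 -1.3] w 0.481 t 4.37
```

View pics/c5.png

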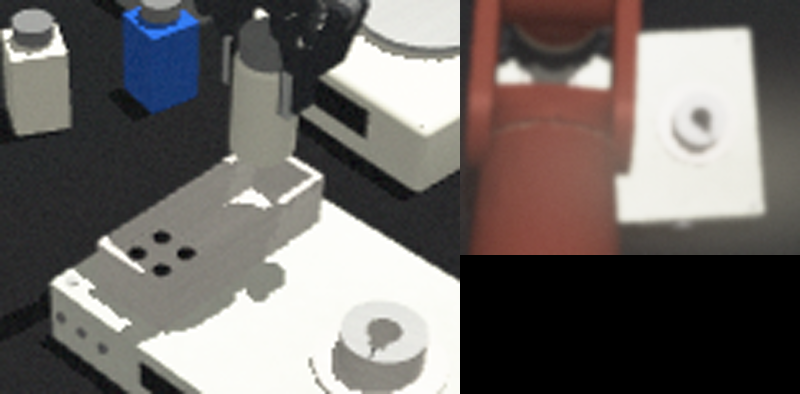

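The side crop shows the jar held upright over the far end of the box, with the box rim corner at crop (323,180). The block's four holes are near (160,245). I'll zoom the first side picture, which is unshadowed, to measure the rim and block more exactly.

```bash
python3 -c "
from h import *
s=cv2.imread('pics/side1.png')[195:270,300:400]
cv2.imwrite('pics/c6.png',cv2.resize(s,(800,600),interpolation=cv2.INTER_CUBIC))"
```

```text
(no output)
```

View pics/c6.png

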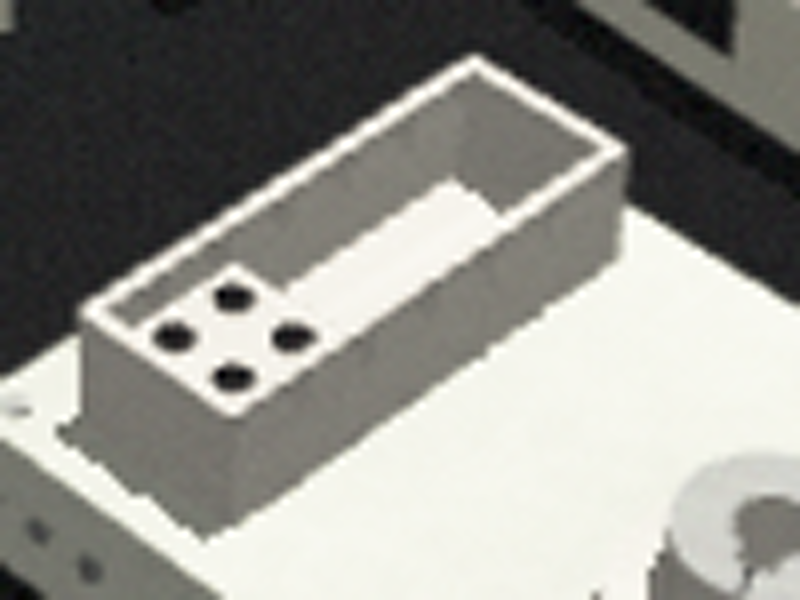

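```bash
python3 -c "
from h import *
q=np.array([cast('side',300+x/8,195+y/8,.09)[:2] for x,y in [(477,56),(630,150),(237,415),(80,310)]])
print(q.round(4).tolist(),'ctr',q.mean(0));d=np.diff(np.vstack([q,q[:1]]),axis=0);print(np.linalg.norm(d,axis=1),np.degrees(np.arctan2(d[:,1],d[:,0])))
for z in(.12,.14,.16):print(z,(proj('side',[.6127,.054,z])-(280,160))*3.286)
g=cv2.imread('pics/side3.png').max(2)
for r in range(195,207,2):print(r,(r-160)*3.286,g[r,344:374])
q=np.array([cast('side',300+x/8,195+y/8,.08)[:2] for x,y in [(175,337),(233,297),(293,337),(233,378)]]);print('block',q.mean(0))
print('hubface',cast('side',397.2,261.1,.08)[:2])
"
```

```text
[[0.6406, 0.0825], [0.6447, 0.0256], [0.4953, 0.0142], [0.4897, 0.071]] ctr [0.56759406 0.04834231]
[0.05703689 0.14982651 0.05699758 0.15138806] [ -85.91951972 -175.63918735   95.6501143     4.38089605]
0.12 [261.56269423 140.0735309 ]
0.14 [262.80707782 115.7233991 ]
0.16 [264.08003966  90.79084193]
195 115.01 [ 45  46  41  44  46  57 107 133 136 137 140 142 141 143 139 143 145 146
 144 142 138 120 110 114 114 114  93  39  86 134]
197 121.58200000000001 [ 41  42  42  42  39  59 115 133 135 135 140 140 141 143 145 143 145 145
 146 142 144 144 141 140 139 135  99  17  23  19]
199 128.154 [ 42  44  46  44  43  64 124 134 138 139 140 142 144 145 143 147 142 143
 144 145 143 143 141 140 138 140  67  28  25  25]
201 134.726 [ 42  45  45  40  43  69 132 135 135 139 141 143 141 142 143 145 146 147
 143 145 143 141 140 140 139 144  69  46  37  30]
203 141.298 [ 45  43  35  43  46  69 133 137 138 142 143 141 145 142 145 145 143 145
 143 144 144 142 141 140 148 142  46  41  44  40]
205 147.87 [ 42  40  40  40  43  64 119 137 139 141 142 142 143 144 144 143 148 146
 142 143 143 141 138 138 144 116  41  39  41  40]
block [0.52067056 0.04562781]
hubface [ 0.57875573 -0.0960023 ]
```

```bash
python3 -c "
from h import *
g=cv2.imread('pics/side3.png').max(2)
for c in (356,358,360,362,364):print(c,g[204:218,c])
a=np.linspace(0,2*np.pi,361)
for zb in(.115,.1165,.118):
  P=np.array([proj('side',[.6127+.0215*np.cos(t),.054+.0215*np.sin(t),zb]) for t in a]);i=P[:,1].argmax();print(zb,P[i])
"
```

```text
356 [144 143 142 142 140 147 145 149 145 144 143 144 148 218]
358 [141 144 145 144 142 145 142 135 134 134 134 132 140 134]
360 [144 148 143 146 145 144 142 135 133 132 130 135 135 135]
362 [144 142 145 143 143 143 142 133 134 135 136 134 135 134]
364 [143 143 142 141 142 144 136 135 137 137 134 137 135 135]
0.115 [359.96817456 210.8346243 ]
0.1165 [359.99695741 210.28593028]
0.118 [360.02578952 209.73625987]
```

The held jar projects into the side camera within about 0.3 px, so I trust that camera: box centre (0.5676, 0.0483), yaw 4.5°, hub (0.579, -0.096).

```bash
python3 -c "
from h import *
go([.6125,.0518,.125],94.5)"
```

```text
lin [-0.48  0.01  5.21] rot [-0.07 -0.03  0.11] jaw now 94.61 pos [0.612  0.0566 0.1771] F [ 0.1 -0.3 -1.9] w 0.482 t 4.47
```

```bash
python3 -m pendant '{"linear":[[-0.5,0,1],[-0.5,0,2],[-0.5,0,3],[-0.5,0,4],[-0.5,0,4],[-0.5,0,4],[-0.5,0,4],[-0.5,0,4],[-0.5,0,4],[-0.5,0,4]],"rotation":[[0,0,0],[0,0,0],[0,0,0],[0,0,0],[0,0,0],[0,0,0],[0,0,0],[0,0,0],[0,0,0],[0,0,0]],"grip":[1,1,1,1,1,1,1,1,1,1]}'
python3 -c "
from h import *
go([.6125,.0518,.116],94.5)"
```

```text
time: 5.3
tool_pos: [0.6135, 0.0513, 0.1382]
tool_rot: [0.0, 0.678, 0.735, 0.0]
contact_force: [-0.8, 0.3, -2.3]
gripper_width: 0.482
lin [ 0.06 -0.09  2.22] rot [0.07 0.01 0.12] jaw now 94.62 pos [0.6135 0.0513 0.1382] F [-0.8  0.3 -2.3] w 0.482 t 5.3
```

```bash
python3 -m pendant '{"linear":[[0,0,0.5],[0,0,1],[0,0,1.3],[0,0,1.6],[0,0,1.8],[0,0,2],[0,0,2.1],[0,0,2.2],[0,0,2.2],[0,0,2.2]],"rotation":[[0,0,0],[0,0,0],[0,0,0],[0,0,0],[0,0,0],[0,0,0],[0,0,0],[0,0,0],[0,0,0],[0,0,0]],"grip":[1,1,1,1,1,1,1,1,1,1]}'
python3 -c "
from h import *
go([.6125,.0518,.116],94.5)"
```

```text
time: 6.13
tool_pos: [0.6134, 0.0515, 0.1174]
tool_rot: [0.0, 0.678, 0.735, 0.0]
contact_force: [-4.2, 0.5, 7.8]
gripper_width: 0.488
lin [ 0.04 -0.08  0.14] rot [ 0.02 -0.01  0.13] jaw now 94.63 pos [0.6134 0.0515 0.1174] F [-4.2  0.5  7.8] w 0.488 t 6.13
```

```bash
python3 -m pendant '{"linear":[[0,0,0],[0,0,0],[0,0,0],[0,0,0],[0,0,-2],[0,0,-5],[0,0,-8],[0,0,-8],[0,0,-8],[0,0,-8]],"rotation":[[0,0,0],[0,0,0],[0,0,0],[0,0,0],[0,0,0],[0,0,0],[0,0,0],[0,0,0],[0,0,0],[0,0,0]],"grip":[0.2,0.2,0.2,0.2,0.2,0.2,0,0,0,0]}'
python3 -c "
from h import *
go([.604,.2935,.15],60.3)"
```

```text
time: 6.97
tool_pos: [0.6128, 0.0512, 0.195]
tool_rot: [-0.0, 0.678, 0.735, -0.0]
contact_force: [0.5, -0.7, 0.1]
gripper_width: 1.001
lin [24.22  1.07  4.5 ] rot [-2.000e-02  1.000e-02  3.432e+01] jaw now 94.62 pos [0.6128 0.0512 0.195 ] F [ 0.5 -0.7  0.1] w 1.001 t 6.97
```

```bash
python3 -m pendant '{"linear":[[3.5,0.2,0],[7,0.4,0],[10.5,0.5,0],[14,0.7,0],[17.5,0.9,0],[21,1.1,0],[24.3,1.2,0],[24.3,1.2,0],[24.3,1.2,0],[24.3,1.2,2]],"rotation":[[0,0,5],[0,0,10],[0,0,16],[0,0,22],[0,0,28],[0,0,34.3],[0,0,34.3],[0,0,34.3],[0,0,34.3],[0,0,34.3]],"grip":[0,0,0,0,0,0,0,0,0,0]}'
python3 -c "
from h import *
go([.605,.294,.062],60.3)"
```

```text
time: 7.8
tool_pos: [0.6072, 0.2948, 0.1784]
tool_rot: [0.001, 0.864, 0.503, 0.003]
contact_force: [0.9, -0.2, 1.5]
gripper_width: 1.001
lin [-0.22 -0.19 11.64] rot [ 0.24 -0.22  0.06] jaw now 60.36 pos [0.6072 0.2948 0.1784] F [ 0.9 -0.2  1.5] w 1.001 t 7.8
```

```bash
python3 -m pendant '{"linear":[[-0.2,-0.1,2],[-0.2,-0.1,4],[-0.2,-0.1,6],[-0.2,-0.1,8],[-0.2,-0.1,10],[-0.2,-0.1,11.6],[-0.2,-0.1,11.6],[-0.2,-0.1,11.6],[-0.2,-0.1,11.6],[-0.2,-0.1,11.6]],"rotation":[[0,0,0],[0,0,0],[0,0,0],[0,0,0],[0,0,0],[0,0,0],[0,0,0],[0,0,0],[0,0,0],[0,0,0]],"grip":[0,0,0,0,0,0,0,0,0.6,0.6]}'
python3 -m pendant '{"linear":[[0,0,0],[0,0,0],[0,0,0],[0,0,0],[0,0,0],[0,0,0],[0,0,-2],[0,0,-5],[0,0,-8],[0,0,-12]],"rotation":[[0,0,0],[0,0,0],[0,0,0],[0,0,0],[0,0,0],[0,0,0],[0,0,0],[0,0,0],[0,0,0],[0,0,0]],"grip":[1,1,1,1,1,1,1,1,1,1]}'
python3 -c "
from h import *
th=np.radians(4.5);b=np.array([.5676,.0483])-.002*np.array([np.cos(th),np.sin(th)]);print(b)
go([*b,.19],94.5)"
```

```text
time: 8.63
tool_pos: [0.6046, 0.2931, 0.0611]
tool_rot: [0.0, 0.865, 0.502, 0.001]
contact_force: [-0.6, -0.1, 0.5]
gripper_width: 0.752
time: 9.47
tool_pos: [0.6011, 0.2924, 0.1765]
tool_rot: [-0.001, 0.865, 0.503, -0.004]
contact_force: [0.4, 0.5, -2.1]
gripper_width: 0.492
[0.56560617 0.04814308]
lin [-22.99   9.    -1.26] rot [ -0.38   0.24 -34.17] jaw now 60.33 pos [0.6011 0.2924 0.1765] F [ 0.4  0.5 -2.1] w 0.492 t 9.47
```

```bash
python3 -c "
from h import *
s=grab('side','side4.png')
th=np.radians(4.5);b=np.array([.5676,.0483]);j=b+.046*np.array([np.cos(th),np.sin(th)])
print(proj('side',[*j,.145]),proj('side',[*j,.11]))
g=s.max(2)
for r in range(160,205,4):print(r,g[r,344:388:1])
"
```

```text
[361.01323667 193.66012374] [360.33268509 206.59391293]
160 [ 72  70  71  72  73  76  73  75  73  69  71  71  50  40  41  74 169 248
 251 249 250 249 250 250 249 249 250 249 250 249 250 249 250 250 249 250
 250 249 249 250 250 249 250 245]
164 [ 72  72  66  52  52  36  36  40  45 121 229 241 248 250 250 250 249 250
 250 250 249 250 249 250 249 249 249 250 250 249 250 249 249 249 250 249
 249 250 249 249 250 250 241 118]
168 [ 38  33  37  36  39  37  36  40  65 122 123 122 126 125 145 208 228 238
 247 250 250 250 249 250 250 249 249 250 250 250 249 249 250 250 250 250
 250 250 250 249 249 250 250 243]
172 [ 37  40  39  36  41  37  37  36  65 124 124 124 126 123 124 123 123 124
 124 126 146 205 225 237 246 249 250 250 250 249 249 250 249 249 250 249
 250 250 250 250 250 250 250 250]
176 [ 38  39  31  35  34  37  36  38  73 122 122 126 125 124 126 126 122 124
 128 127 126 122 125 123 125 127 142 197 221 236 244 249 250 250 249 250
 250 250 250 249 250 249 249 249]
180 [ 40  39  40  35  40  29  35  38  70 125 123 123 123 127 125 123 125 127
 124 125 126 117  42  17  23  21  21  64 105 12
[... 463 characters left out ...]
4  91 152 153 148 151 150 152 153 151 150
 150 153 150 153 150 153 150 135 125 128 124 127 125 114  70  21  21   8
  24  23  16  16  24  22  21  25]
196 [ 40  36  36  38  37  41  40  44  75 116 148 152 150 147 152 152 150 149
 150 152 149 152 151 153 143 119  37  17  27  60  98 123 121 123 123 123
 121 116  69  27  24  13  17  25]
200 [ 36  39  41  35  34  33  87 170  80  69  67  66  70  71  72  70  71  71
  70  71  72  69  73  73  79  90 125  33  16  21  17  24  24  18  26  62
 121 124 122 121 123 124 124 114]
204 [ 36  35  37  35  33  41  72 120 123 132 131 127  98  70  77  77  74  74
  74  71  80 117 172 158 220 207 124  32  37  37  37  38  39  28  18  22
  26  20  22  17  33  78 122 121]
```

The jar's cap in the side view spans columns 352–369.5, within about 0.3 px of the prediction, so the jar stands where I intended. Next I carry the bottle to local x≈0.

```bash
python3 -m pendant '{"linear":[[-3,1.1,-1],[-6,2.3,-2],[-9,3.5,-2.5],[-12,4.6,-2.5],[-15,5.8,-2.5],[-18,7,-2.5],[-21,8.1,-2.5],[-22.9,8.8,-2.5],[-22.9,8.8,-2.5],[-22.9,8.8,-2.5]],"rotation":[[0,0,-5],[0,0,-10],[0,0,-16],[0,0,-22],[0,0,-28],[0,0,-34.2],[0,0,-34.2],[0,0,-34.2],[0,0,-34.2],[0,0,-34.2]],"grip":[1,1,1,1,1,1,1,1,1,1]}'
python3 -c "
from h import *
manip.grab_frame('top');go([.5673,.0483,.165],94.5)"
```

```text
time: 10.35
tool_pos: [0.566, 0.05, 0.2037]
tool_rot: [-0.001, 0.679, 0.734, -0.0]
contact_force: [-0.2, 0.1, -1.4]
gripper_width: 0.493
lin [-0.26  0.09  3.88] rot [-0.05 -0.04 -0.01] jaw now 94.49 pos [0.5662 0.0508 0.2038] F [-0.3  1.1 -1.5] w 0.501 t 10.4
```

```bash
python3 -m pendant '{"linear":[[-0.2,0.1,0],[-0.3,0.1,0.5],[-0.3,0.1,1.5],[-0.3,0.1,2.5],[-0.3,0.1,3.5],[-0.3,0.1,4],[-0.3,0.1,4],[-0.3,0.1,4],[-0.3,0.1,4],[-0.3,0.1,4]],"rotation":[[0,0,0],[0,0,0],[0,0,0],[0,0,0],[0,0,0],[0,0,0],[0,0,0],[0,0,0],[0,0,0],[0,0,0]],"grip":[1,1,1,1,1,1,1,1,1,1]}'
python3 -c "
from h import *
go([.5673,.0483,.1165],94.5)
s=grab('side','side5.png')
a=s[150:270,285:425];cv2.imwrite('pics/c7.png',cv2.resize(a,(700,600),interpolation=cv2.INTER_CUBIC))"
```

```text
time: 11.23
tool_pos: [0.5683, 0.0478, 0.1653]
tool_rot: [0.001, 0.679, 0.734, 0.0]
contact_force: [0.2, -1.0, -1.8]
gripper_width: 0.494
lin [ 0.06 -0.11  4.88] rot [0.08 0.01 0.02] jaw now 94.52 pos [0.5683 0.0478 0.1653] F [ 0.2 -1.  -1.8] w 0.494 t 11.23
```

View pics/c7.png

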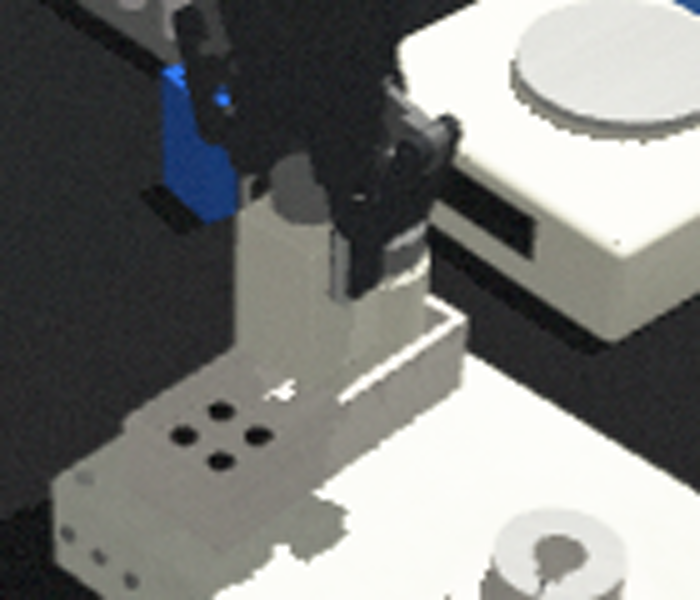

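The bottle hangs upright over the free part, in front of the jar. Its left edge is at crop column 235 and its right edge at about 350. A quick check of those edges against the prediction comes before lowering.

```bash
python3 -c "
from h import *
th=np.radians(4.5);e=np.array([np.cos(th),np.sin(th)]);n=np.array([-e[1],e[0]])
for a,b in((-1,1),(-1,-1),(1,-1)):
  print(a,b,[(proj('side',[*(np.array([.5683,.0478])+.0215*(a*e+b*n)),z])-(285,150))*5 for z in(.104,.13)])
g=cv2.imread('pics/side5.png').max(2)
for r in(210,214,218,222):print(r,(r-150)*5,g[r,326:366])
"
```

```text
-1 1 [array([231.91440721, 341.7622308 ]), array([232.20859953, 294.05953227])]
-1 -1 [array([305.21230631, 389.66356654]), array([306.6880707, 341.7096191])]
1 -1 [array([375.99450482, 342.47606684]), array([378.54872754, 294.74876858])]
210 300 [ 44  43  42  41  39  58 114 139 137 138 137 141 139 141 140 139 140 137
 138 140 139 141 138 136 137 126 118 112 116 124 144 150 149 152 148 142
 142 145 144 144]
214 320 [ 44  42  44  44  40  58 118 135 138 137 136 137 134 137 140 141 140 137
 139 136 140 144 138 139 137 139 139 140 141 139 151 148 149 148 148 144
 143 145 140 144]
218 340 [ 44  42  46  42  44  64 119 139 138 137 136 138 137 137 139 140 137 139
 141 139 138 141 141 137 138 136 138 135 139 148 149 150 148 148 149 145
 141 145 142 147]
222 360 [ 60 100 132 134 132 131 127 134 136 133 134 138 142 137 136 142 140 137
 139 137 138 139 137 138 136 137 139 145 151 130 141 141 142 145 152 173
 234 253 250 210]
```

```bash
python3 -m pendant '{"linear":[[0,-0.1,0.5],[0,-0.1,1.2],[0,-0.1,2],[0,-0.1,2.8],[0,-0.1,3.4],[0,-0.1,3.9],[0,-0.1,4.3],[0,-0.1,4.6],[0,-0.1,4.8],[0,-0.1,4.9]],"rotation":[[0,0,0],[0,0,0],[0,0,0],[0,0,0],[0,0,0],[0,0,0],[0,0,0],[0,0,0],[0,0,0],[0,0,0]],"grip":[1,1,1,1,1,1,1,1,1,1]}'
python3 -c "
from h import *
go([.5673,.0483,.1165],94.5)"
```

```text
time: 12.12
tool_pos: [0.5719, 0.0494, 0.1192]
tool_rot: [0.004, 0.679, 0.734, 0.007]
contact_force: [9.3, 6.8, 6.2]
gripper_width: 0.494
lin [-0.08 -0.47  0.26] rot [ 0.88 -0.17  0.01] jaw now 94.51 pos [0.5719 0.0494 0.1192] F [9.3 6.8 6.2] w 0.494 t 12.12
```

```bash
python3 -m pendant '{"linear":[[-0.1,0.2,0],[-0.1,0.3,0],[-0.1,0.3,0],[-0.1,0.3,0.1],[-0.1,0.3,0.1],[-0.1,0.3,0.2],[-0.1,0.3,0.2],[-0.1,0.3,0.2],[-0.1,0.3,0.2],[-0.1,0.3,0.2]],"rotation":[[0,0,0],[0,0,0],[0,0,0],[0,0,0],[0,0,0],[0,0,0],[0,0,0],[0,0,0],[0,0,0],[0,0,0]],"grip":[1,1,1,1,1,1,1,1,1,1]}'
python3 -c "
from h import *
go([.5673,.0483,.1165],94.5)
s=grab('side','side6.png')
a=s[150:270,285:425];cv2.imwrite('pics/c8.png',cv2.resize(a,(700,600),interpolation=cv2.INTER_CUBIC))"
```

```text
time: 12.95
tool_pos: [0.5725, 0.0494, 0.115]
tool_rot: [0.001, 0.679, 0.734, 0.005]
contact_force: [4.7, 8.3, 5.1]
gripper_width: 0.492
lin [-0.06 -0.53 -0.15] rot [ 0.45 -0.29  0.02] jaw now 94.52 pos [0.5725 0.0494 0.115 ] F [4.7 8.3 5.1] w 0.492 t 12.95
```

View pics/c8.png

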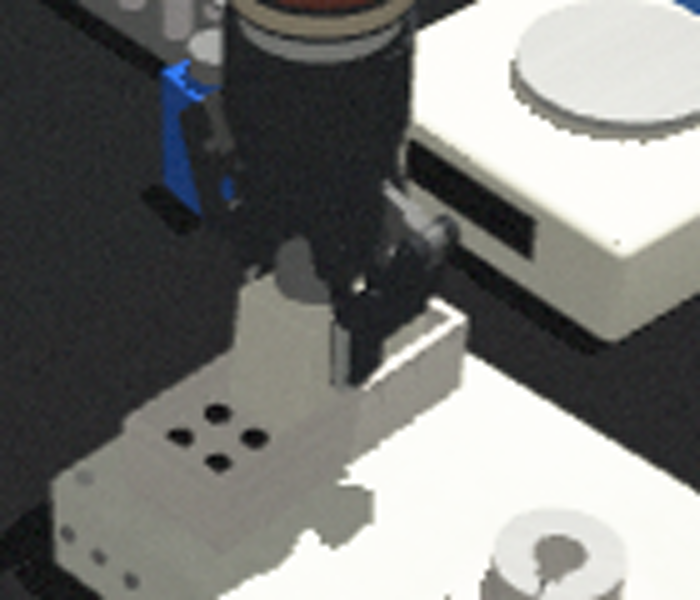

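The bottle is down in the slot against the block, whose holes moved about 0.6 px, and it is at floor height. I'll release it and rise.

```bash
python3 -m pendant '{"linear":[[0,0,0],[0,0,0],[0,0,0],[0,0,0],[0,0,0],[0,0,-2],[0,0,-5],[0,0,-8],[0,0,-11],[0,0,-14]],"rotation":[[0,0,0],[0,0,0],[0,0,0],[0,0,0],[0,0,0],[0,0,0],[0,0,0],[0,0,0],[0,0,0],[0,0,0]],"grip":[0.2,0.2,0.2,0.2,0.2,0.2,0.2,0.2,0.2,0.2]}'
python3 -c "
from h import *
go([.483,-.290,.20],82.5)
s=grab('side','side7.png')
a=s[150:270,285:425];cv2.imwrite('pics/c9.png',cv2.resize(a,(700,600),interpolation=cv2.INTER_CUBIC))"
```

```text
time: 13.83
tool_pos: [0.5695, 0.0467, 0.2544]
tool_rot: [-0.0, 0.679, 0.734, -0.0]
contact_force: [1.1, 0.6, 0.5]
gripper_width: 0.799
lin [-32.89 -11.26   5.46] rot [-4.000e-02  1.000e-02  1.201e+01] jaw now 94.51 pos [0.5695 0.0467 0.2544] F [1.1 0.6 0.5] w 0.799 t 13.83
```

View pics/c9.png

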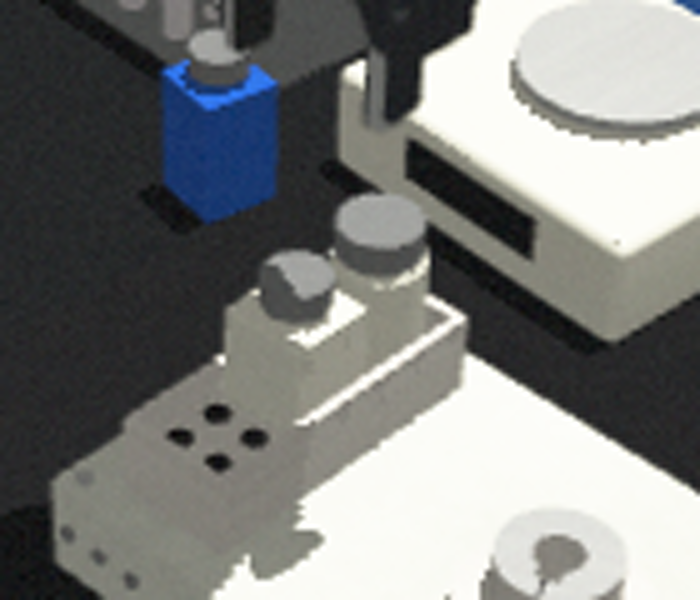

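Both containers stand upright in the box, with the caps at crop (298,275) and (382,220) and the block in place. Next I check their positions, the keyway angle and the rows to the shaft.

```bash
python3 -c "
from h import *
th=np.radians(4.5);b=np.array([.5676,.0483]);M=np.array([[np.cos(th),np.sin(th)],[-np.sin(th),np.cos(th)]])
for n,(x,y) in {'bottle':(298,274),'jar':(382,218)}.items():print(n,M@(cast('side',285+x/5-.4,150+y/5-.4,.145)[:2]-b))
s=cv2.imread('pics/side1.png');g=s.min(2)
print(g[248:276,383:412])
go([.483,-.290,.14],82.5);go([.483,-.290,.2],82.5);print(manip.state()['joint_pos'].round(2))
"
```

```text
bottle [-0.00507281 -0.00026482]
jar [0.04714378 0.00109612]
[[237 236 236 237 237 236 236 236 236 237 238 237 236 236 236 236 238 238
  237 236 236 238 237 239 237 235 235 235 236]
 [236 236 236 236 236 235 236 236 236 235 237 237 237 236 237 236 236 237
  238 238 238 237 238 237 236 234 235 234 235]
 [235 236 237 237 235 237 237 236 236 234 234 234 234 234 236 235 235 236
  237 237 239 237 239 237 236 235 235 234 236]
 [234 235 235 235 234 235 233 235 232 226 221 221 221 221 226 231 230 236
  236 236 235 236 236 236 235 235 235 234 234]
 [232 232 234 235 234 231 221 219 204 202 203 203 205 204 207 208 207 208
  220 229 235 233 235 234 235 235 235 235 235]
 [232 233 234 232 218 205 206 203 202 204 202 207 206 204 206 208 203 205
  205 207 210 226 232 233 234 234 235 234 234]
 [232 232 231 220 203 203 206 202 207 205 203 203 200 205 205 205 208 208
  205 205 207 209 220 229 233 233 233 233 234]
 [232 230 219 203 201 203 202 203 206 205 207 206 206 206 208 205 204 207
  206 207 205 205 204 211 225 233 234 234 234]
 [229 225 208 206 205 202 202 204 205 204 201 201 204 203 201 200 206 2
[... 1935 characters left out ...]
115
  113 111 113 110 110 117 123 153 222 236 238]
 [115 109 106 110 107 111 111 111 112 112 116 113 115 112 117 111 113 113
  115 113 114 113 111 120 133 190 240 238 239]
 [111 112 111 108 110 113 111 115 112 114 109 113 114 116 116 115 113 112
  118 109 109 115 118 118 154 224 239 238 239]
 [125 113 113 108 111 109 111 113 114 115 115 114 118 115 110 119 117 114
  113 110 106 112 117 146 212 240 239 240 237]]
lin [-32.84 -11.72  12.17] rot [ 0.63  0.03 12.01] jaw now 94.51 pos [0.5726 0.0467 0.2625] F [2.7 1.  5. ] w 0.796 t 13.88
lin [-32.85 -11.65   6.17] rot [ 0.63  0.03 12.01] jaw now 94.51 pos [0.5726 0.0467 0.2625] F [2.7 1.  5. ] w 0.796 t 13.88
[-0.05 -0.08  1.73 -0.    1.48 -1.7 ]
```

```bash
python3 -m pendant '{"linear":[[-3.5,-1.2,0],[-7,-2.5,0],[-10.5,-3.7,0],[-14,-5,0],[-17.5,-6.2,0],[-21,-7.5,0.5],[-24.5,-8.7,1.5],[-28,-10,3],[-31.5,-11.2,4.5],[-32.8,-11.7,6]],"rotation":[[0,0,0],[0,0,2],[0,0,4],[0,0,6],[0,0,8],[0,0,10],[0,0,12],[0,0,12],[0,0,12],[0,0,12]],"grip":[0,0,0,0,0,0,0,0,0,0]}'
python3 -c "
from h import *
h=np.array([.579,-.0962])
print('hub px',proj('side',[*h,.08]))
for p in((393,266),(393,267),(392.7,268),(392.2,269)):
  d=cast('side',*p,.08)[:2]-h;print(d,np.hypot(*d),np.degrees(np.arctan2(-d[1],-d[0])))
go([.483,-.290,.14],82.5)"
```

```text
time: 14.72
tool_pos: [0.4776, -0.2933, 0.1927]
tool_rot: [0.001, 0.753, 0.658, -0.001]
contact_force: [-0.0, 0.9, 0.5]
gripper_width: 1.002
hub px [397.3571951  261.09797247]
[-0.01643682 -0.00410345] 0.016941296155808975 14.01737212634587
[-0.01840893 -0.00605848] 0.019380246579041364 18.216666408955795
[-0.02082555 -0.00762616] 0.022177959597271805 20.112339818680937
[-0.02353367 -0.00893509] 0.02517279078810058 20.790396479236776
lin [0.41 0.49 5.27] rot [-0.    0.11 -0.19] jaw now 82.31 pos [ 0.4776 -0.2933  0.1927] F [-0.   0.9  0.5] w 1.002 t 14.72
```

```bash
python3 -m pendant '{"linear":[[0.2,0.2,0],[0.4,0.5,1],[0.4,0.5,2.5],[0.4,0.5,4],[0.4,0.5,5],[0.4,0.5,6],[0.4,0.5,6],[0.4,0.5,6],[0.4,0.5,6],[0.4,0.5,6]],"rotation":[[0,0,0],[0,0,0],[0,0,0],[0,0,0],[0,0,0],[0,0,0],[0,0,0],[0,0,0],[0,0,0],[0,0,0]],"grip":[0,0,0,0,0,0,0,0,0,0]}'
python3 -c "
from h import *
go([.483,-.290,.09],82.5)"
```

```text
time: 15.55
tool_pos: [0.4853, -0.2863, 0.1347]
tool_rot: [0.001, 0.752, 0.66, 0.0]
contact_force: [-0.1, 0.3, 0.7]
gripper_width: 1.0
lin [-0.39 -0.19  4.47] rot [0.1  0.06 0.04] jaw now 82.54 pos [ 0.4853 -0.2863  0.1347] F [-0.1  0.3  0.7] w 1.0 t 15.55
```

```bash
python3 -m pendant '{"linear":[[-0.3,-0.2,1],[-0.3,-0.2,2],[-0.3,-0.2,3],[-0.3,-0.2,4],[-0.3,-0.2,4.4],[-0.3,-0.2,4.4],[-0.3,-0.2,4.4],[-0.3,-0.2,4.4],[-0.3,-0.2,4.4],[-0.3,-0.2,4.4]],"rotation":[[0,0,0],[0,0,0],[0,0,0],[0,0,0],[0,0,0],[0,0,0],[0,0,0],[0,0,0],[0,0,0],[0,0,0]],"grip":[0,0,0,0,0,0,0,0,0,0]}'
python3 -m pendant '{"linear":[[0,0,0],[0,0,0],[0,0,0],[0,0,0],[0,0,0],[0,0,0],[0,0,0],[0,0,0],[0,0,0],[0,0,0]],"rotation":[[0,0,0],[0,0,0],[0,0,0],[0,0,0],[0,0,0],[0,0,0],[0,0,0],[0,0,0],[0,0,0],[0,0,0]],"grip":[0.4,0.5,0.6,0.7,1,1,1,1,1,1]}'
python3 -c "
from h import *
go([.483,-.290,.09],82.5)"
```

```text
time: 16.38
tool_pos: [0.4827, -0.289, 0.0902]
tool_rot: [0.001, 0.752, 0.66, 0.0]
contact_force: [0.2, 0.6, -0.1]
gripper_width: 0.998
time: 17.22
tool_pos: [0.4824, -0.2887, 0.0896]
tool_rot: [0.0, 0.752, 0.66, 0.0]
contact_force: [-0.1, 0.4, 2.4]
gripper_width: 0.275
lin [-0.12  0.08 -0.04] rot [0.01 0.   0.02] jaw now 82.52 pos [ 0.4824 -0.2887  0.0896] F [-0.1  0.4  2.4] w 0.275 t 17.22
```

Gripped: the opening reads 23.4 mm, which fits the 24 mm head. I'll lift it and check the key direction.

```bash
python3 -m pendant '{"linear":[[0,0,-1],[0,0,-2],[0,0,-4],[0,0,-6],[0,0,-8],[0,0,-10],[0,0,-12],[0,0,-12],[0,0,-12],[0,0,-12]],"rotation":[[0,0,0],[0,0,0],[0,0,0],[0,0,0],[0,0,0],[0,0,0],[0,0,0],[0,0,0],[0,0,0],[0,0,0]],"grip":[1,1,1,1,1,1,1,1,1,1]}'
python3 -c "
from h import *
go([.579,-.0962,.195],110);s=grab('side','side8.png');
u=proj('side',[.483,-.289,.165]);print(u);x,y=map(int,u)
cv2.imwrite('pics/c10.png',cv2.resize(s[y-50:y+50,x-50:x+50],(600,600),interpolation=cv2.INTER_CUBIC))"
```

```text
time: 18.05
tool_pos: [0.4816, -0.2882, 0.2083]
tool_rot: [-0.001, 0.752, 0.659, -0.0]
contact_force: [-0.0, -0.1, -3.0]
gripper_width: 0.275
lin [20.3   7.16  1.33] rot [ -0.09  -0.08 -27.48] jaw now 82.52 pos [ 0.4816 -0.2882  0.2083] F [-0.  -0.1 -3. ] w 0.275 t 18.05
[446.40537569 315.9666722 ]
```

View pics/c10.png

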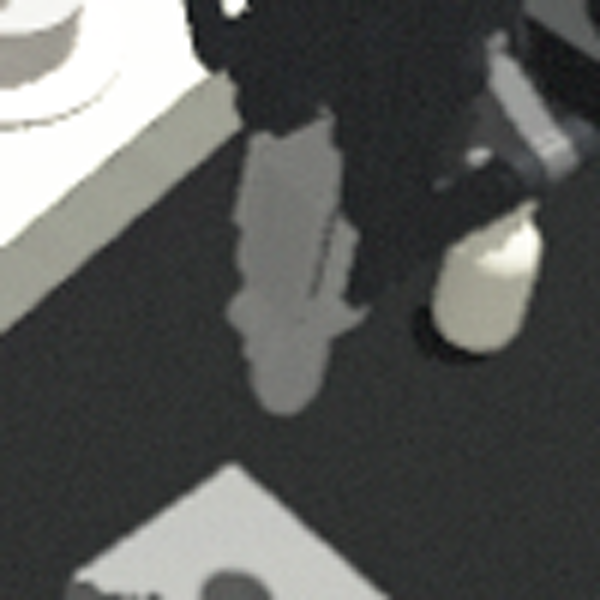

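The tab pokes out at the left of the collar, crop (232,310), so the key points to -x as assumed. I'll turn the jaws to 110° and carry the shaft over the hub.

```bash
python3 -m pendant '{"linear":[[3,1,0],[6,2,0],[9,3.1,0],[12,4.2,0],[15,5.3,0],[18,6.3,0.5],[20.3,7.2,1],[20.3,7.2,1.3],[20.3,7.2,1.3],[20.3,7.2,1.3]],"rotation":[[0,0,-4],[0,0,-8],[0,0,-12],[0,0,-17],[0,0,-22],[0,0,-27.5],[0,0,-27.5],[0,0,-27.5],[0,0,-27.5],[0,0,-27.5]],"grip":[1,1,1,1,1,1,1,1,1,1]}'
python3 -m pendant '{"linear":[[0,0,0],[0,0,0],[0,0,0],[0,0,0],[0,0,0],[0,0,0],[0,0,0],[0,0,0],[0,0,0],[0,0,0]],"rotation":[[0,0,0],[0,0,0],[0,0,0],[0,0,0],[0,0,0],[0,0,0],[0,0,0],[0,0,0],[0,0,0],[0,0,0]],"grip":[1,1,1,1,1,1,1,1,1,1]}'
python3 -c "
from h import *
go([.579,-.0962,.17],110);s=grab('side','side9.png')
cv2.imwrite('pics/c11.png',cv2.resize(s[205:285,350:450],(800,640))[:600])"
```

```text
time: 18.93
tool_pos: [0.579, -0.0967, 0.1946]
tool_rot: [-0.002, 0.573, 0.819, -0.001]
contact_force: [0.6, -1.5, -3.0]
gripper_width: 0.274
time: 19.77
tool_pos: [0.5801, -0.0967, 0.1965]
tool_rot: [-0.0, 0.573, 0.819, -0.0]
contact_force: [-0.0, -0.1, -2.9]
gripper_width: 0.274
lin [ 0.08 -0.08  2.65] rot [-0.    0.    0.03] jaw now 110.03 pos [ 0.5801 -0.0967  0.1965] F [-0.  -0.1 -2.9] w 0.274 t 19.77
```

No more pictures can be viewed, so I'll check the nose position from pixel values.

```bash
python3 -c "
from h import *
g=cv2.imread('pics/side9.png').max(2)
for z in(.115,.125,.135):
  u=proj('side',[.5801,-.0967,z]);r=int(round(u[1]));print(z,u,g[r,386:416])
c=int(round(u[0]));print(g[235:275,c-4],g[235:275,c])
"
```

```text
0.115 [399.51098877 248.26362256] [254 254 254 254 254 254 254 254 254 254 251 117 112 116 114 114 111 171
 249 254 254 254 254 254 254 254 254 254 254 254]
0.125 [399.9770631 244.5233337] [254 254 254 254 254 254 254 254 253 236 105 107 113 112 115 114 112 112
 143 236 254 254 254 254 254 254 254 254 254 254]
0.135 [400.44901894 240.73421722] [254 254 254 254 254 254 254 254 254 253 153 118 115 114 110 113 112 112
 113 190 254 254 254 254 254 253 228 128  62  44]
[116 114 121 199 197 154 153 113 106 102 105 119 205 251 252 254 249 237
 237 238 237 234 145 146 146 147 144 146 145 146 145 133 114 112 117 132
 143 145 147 148] [109 112 115 113 113 110 110 114 115 116 115 115 114 114 117 193 254 240
 238 237 236 236 235 161 138 140 140 142 162 237 236 235 119 155 118 133
 146 148 143 148]
```

```bash
python3 -m pendant '{"linear":[[0.1,-0.1,0.5],[0.1,-0.1,1],[0.1,-0.1,1.5],[0.1,-0.1,2],[0.1,-0.1,2.5],[0.1,-0.1,3],[0.1,-0.1,3.5],[0.1,-0.1,4],[0.1,-0.1,4.5],[0.1,-0.1,5]],"rotation":[[0,0,0],[0,0,0],[0,0,0],[0,0,0],[0,0,0],[0,0,0],[0,0,0],[0,0,0],[0,0,0],[0,0,0]],"grip":[1,1,1,1,1,1,1,1,1,1]}'
python3 -c "
from h import *
go([.579,-.0962,.1256],110)"
```

```text
time: 20.65
tool_pos: [0.5788, -0.0961, 0.146]
tool_rot: [-0.0, 0.573, 0.819, 0.0]
contact_force: [-0.2, 0.3, -2.3]
gripper_width: 0.275
lin [-0.02  0.02  2.04] rot [-0.   -0.01  0.03] jaw now 110.03 pos [ 0.5788 -0.0961  0.146 ] F [-0.2  0.3 -2.3] w 0.275 t 20.65
```

```bash
python3 -m pendant '{"linear":[[0,0,0.2],[0,0,0.4],[0,0,0.6],[0,0,0.8],[0,0,0.9],[0,0,1],[0,0,1.1],[0,0,1.2],[0,0,1.2],[0,0,1.2]],"rotation":[[0,0,0],[0,0,0],[0,0,0],[0,0,0],[0,0,0],[0,0,0],[0,0,0],[0,0,0],[0,0,0],[0,0,0]],"grip":[1,1,1,1,1,1,1,1,1,1]}'
python3 -c "
from h import *
go([.579,-.0962,.1256],110)"
```

```text
time: 21.48
tool_pos: [0.5787, -0.0961, 0.1343]
tool_rot: [-0.0, 0.573, 0.819, 0.0]
contact_force: [-0.1, 2.1, -4.5]
gripper_width: 0.275
lin [-0.02  0.02  0.87] rot [-0.   -0.01  0.03] jaw now 110.03 pos [ 0.5787 -0.0961  0.1343] F [-0.1  2.1 -4.5] w 0.275 t 21.48
```

The key has entered: the tip is about 27 mm down with no resistance. I'll push on.

```bash
python3 -m pendant '{"linear":[[0,0,0.3],[0,0,0.5],[0,0,0.7],[0,0,0.9],[0,0,1.1],[0,0,1.3],[0,0,1.5],[0,0,1.6],[0,0,1.7],[0,0,1.7]],"rotation":[[0,0,0],[0,0,0],[0,0,0],[0,0,0],[0,0,0],[0,0,0],[0,0,0],[0,0,0],[0,0,0],[0,0,0]],"grip":[1,1,1,1,1,1,1,1,1,1]}'
python3 -c "
from h import *
go([.579,-.0962,.1156],110);print(manip.state()['ft_torque'])"
```

```text
time: 22.32
tool_pos: [0.5789, -0.0961, 0.1183]
tool_rot: [-0.0, 0.573, 0.819, 0.0]
contact_force: [-3.3, 3.3, 5.6]
gripper_width: 0.275
lin [-0.01  0.    0.27] rot [-0.   -0.01  0.03] jaw now 110.03 pos [ 0.5789 -0.0961  0.1183] F [-3.3  3.3  5.6] w 0.275 t 22.32
[0.55371401 0.858404   0.00846495]
```

```bash
python3 -m pendant '{"linear":[[0.05,0,0.1],[0.05,0,0.15],[0.05,0,0.2],[0.05,0,0.25],[0.05,0,0.3],[0.05,0,0.35],[0.05,0,0.35],[0.05,0,0.35],[0.05,0,0.35],[0.05,0,0.35]],"rotation":[[0,0,0],[0,0,0],[0,0,0],[0,0,0],[0,0,0],[0,0,0],[0,0,0],[0,0,0],[0,0,0],[0,0,0]],"grip":[1,1,1,1,1,1,1,1,1,1]}'
python3 -c "
from h import *
go([.579,-.0962,.1156],110);print(manip.state()['ft_torque'])"
```

```text
time: 23.15
tool_pos: [0.5789, -0.096, 0.1157]
tool_rot: [0.0, 0.573, 0.819, -0.0]
contact_force: [-5.3, 1.3, 8.7]
gripper_width: 0.275
lin [-0.02 -0.    0.01] rot [-0.    0.04  0.03] jaw now 110.03 pos [ 0.5789 -0.096   0.1157] F [-5.3  1.3  8.7] w 0.275 t 23.15
[ 0.33409169  1.05161722 -0.00753088]
```

```bash
python3 -m pendant '{"linear":[[0,-0.05,0.05],[0,-0.05,0.1],[0,-0.05,0.15],[0,-0.05,0.2],[0,-0.05,0.25],[0,-0.05,0.25],[0,-0.05,0.25],[0,-0.05,0.25],[0,-0.05,0.25],[0,-0.05,0.25]],"rotation":[[0,0,0],[0,0,0],[0,0,0],[0,0,0],[0,0,0],[0,0,0],[0,0,0],[0,0,0],[0,0,0],[0,0,0]],"grip":[1,1,1,1,1,1,1,1,1,1]}'
python3 -c "
from h import *
go([.579,-.0962,.1156],110);print(manip.state()['ft_torque'])"
```

```text
time: 23.98
tool_pos: [0.579, -0.096, 0.1156]
tool_rot: [0.0, 0.573, 0.819, 0.0]
contact_force: [-9.4, 4.2, 18.3]
gripper_width: 0.274
lin [-0.02 -0.   -0.  ] rot [0.03 0.04 0.04] jaw now 110.04 pos [ 0.579  -0.096   0.1156] F [-9.4  4.2 18.3] w 0.274 t 23.98
[0.74222885 1.87056437 0.02236843]
```

The TCP has stopped at 0.1156, exactly the predicted home height, and force rises without further motion, so the collar is on the hub. I'll check that the box contents are unchanged and then hand in.

```bash
python3 -c "
from h import *
a=cv2.imread('pics/side7.png').astype(int);b=grab('side','side10.png').astype(int)
x=lambda r:np.abs(a[r]-b[r]).max(2)
for n,r in {'bottle cap':np.s_[198:216,336:354],'jar cap':np.s_[187:206,351:372],'block':np.s_[226:248,315:345]}.items():print(n,np.median(x(r)),(x(r)>40).mean())
print(manip.state()['joint_vel'].round(4));manip.job_done()"
```

```text
bottle cap 24.0 0.12962962962962962
jar cap 25.0 0.0
block 35.0 0.40454545454545454
[-0.0011 -0.0011 -0.0006 -0.0005  0.0009 -0.0004]
the job is handed in; nothing more can be done
```

The jar and bottle are in the box and let go. The keyed shaft is in the hub, still gripped and held down, and the job was handed in at about 24 s of the 64 s allowed.

**Jar and bottle:** They stand upright in one row beside the block. From the last side picture I viewed, the jar is at about x = +47 mm and the bottle at about x = −5 mm in the box frame, both within about 1 mm in y. The bottle rubbed the block on the way in, with up to about 9 N sideways, so I shifted it a few millimetres to finish. The block moved by only about half a pixel and stayed flat.

**Shaft:** A picture after lifting it showed the key pointing to −x. I turned it 27.5° and the key went into the keyway at the first try, with no resistance when the tip passed 24 mm. The tool stopped at z = 0.1156 m, the height I had worked out for fully home. When I commanded a deeper position it moved no further and the force rose from 9 to 18 N, so the collar sits on the hub. At handover the opening was still 23 mm and the joints were still.

**Checks that are weak or disagree:**
- **Key angle:** I estimated the keyway at 14–21° from a few pixels; near-zero twisting moment after insertion suggests it is right.
- **Sideways load:** About 10 N remained on the shaft at the end, probably from an offset of a millimetre or so.
- **Final picture comparison:** It was inconclusive. Comparing the box before and after gave 40% changed pixels at the block, 13% at the bottle cap and none at the jar cap. I put this down to changed shadows from the arm, but could not confirm it because the viewing limit was reached.
- **Bystanders:** I saw no contact with any of them, but did not measure them again at the end.

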